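# Lay out the sharpening queue by length

## Robot

A 6-joint arm with a two-finger parallel gripper is mounted at the origin on a cart in front of the work surface, level with it; the furniture and walls round the work are solid. World frame = base frame: x ahead of the robot, y to its left, z up, the work surface at z = 0. Lengths are in mm, angles in rad, forces in N, time in s.
With the tool pointing down it reaches from about 300 to 750 mm from the base axis. Payload 8.5 kg.
Tool frame: the origin (TCP) lies between the finger pads; the fingertips stand 14 mm ahead of it and the grasp point (between the pads) lies 5 mm behind it; z points along the fingers, y is the line along which they close (so a half turn about z gives the same grasp; the last joint's range is limited). The gripper opens to 85 mm and grips with 20 to 120 N. Pads are 22 mm wide; open, the fingers measure 114 mm over their backs; the gripper's body (76 mm by 85 mm) begins 54 mm behind the grasp point. The pads swing forward as they close: fully open they stand 13 mm farther back than shut.
Start: joints at [-1.387, 0.381, 1.297, -0, 1.464, -0.215], TCP at [213.565, -506.824, 217.922] pointing down, gripper open.
Joint ranges: [-3.11, 3.11], [-0.89, 2.33], [0.22, 2.48], [-1.42, 4.56], [0.17, 2.85], [-2.88, 2.88]. Speed limits (rad/s): [2.39, 2.39, 3.14, 3.14, 3.14, 3.14].

## Interface

Orientations are given as a unit quaternion [w, x, y, z].
In Python, from plant import ctrl gives the robot as it stands. The module is installed in compiled form; this text tells all that it offers.
- The arm moves only by the tool play_rows, never from a script. Its arguments are lists of equal length, an entry for each row: "turn": the turn, a rotation vector about the tool's x, y, z in rad, a list of three; "travel": the shift along the tool's x, y, z in cm, a list of three; "gripper": the opening, from 0 (shut) to 1 (fully open). In form: {"turn": [[rx, ry, rz], ...], "travel": [[dx, dy, dz], ...], "gripper": [gripper, ...]}. A call has 1 to 12 rows; each row is the pose to reach, as a shift and turn from the pose commanded when the call began, along the tool's axes at that moment; what a row does not reach only later rows make up. A row lasts 1/8 s, in which the tool goes at most 62.5 mm and 10.7 degrees, less where a joint would pass 70% of its speed; a pose out of reach is approached as far as the arm can. A call with a gripper value outside its range is refused whole. The fingers move at their own pace and stop on an object; the grip force is fixed at half the most. Time passes only in rows, so rows that repeat a pose let the fingers close. It gives the time, the measured TCP pose, the force, the opening and the grip force at its end, in the units of the state.
- ctrl.sense(): the state, without advancing time (a new reading comes with each control period).
- ctrl.grab_frame(name): name is "scene" or "top"; returns a dict with "img" (480x640x3 uint8, red, green, blue), "depth" (480x640 float32, mm along the optical axis (not along the pixel's ray), 0 where there is no reading), "fx", "fy", "cx", "cy" (pixels), "k1" (the pictures are not rectified: a ray, as slopes to the right and down, at radius r is drawn at 1 + k1 r^2 times it, then the intrinsics apply), "camera_from_world" (4x4, takes a point from world to camera coordinates). Camera axes: x right, y up, looking along -z (the intrinsics and any distortion apply to the point x, -y, -z); pixel columns grow to the right and rows downward; lengths in mm; the calibration is good to about 2 mm. A picture is of the moment at which its call begins.
- ctrl.sign_off(): hands the job in; it is judged then, once.
The state is a dict: "t": time; "joints": joint angles; "qd": joint speeds; "joint_torque": joint torques, N m; "ee_pos": TCP position; "tool_rot": TCP orientation; "force": force on the tool from outside, world axes, zero at the start; "wrist_torque": the same for the moment, N m; "opening": finger opening in mm; "grip_force": force on a finger pad.
Only numpy, scipy, OpenCV 4.12 (cv2) and the standard library are available. Lean on these libraries where they do the work, as an engineer would, in place of code of your own. Each camera call takes 0.05 s, during which the arm holds its last target. There are 200 camera calls.

## Task

I am about to sharpen these four tools one after another: lay them on the rack in order of length, one in each bay, the shortest in the bay next to the sharpening stone and the longest in the bay farthest from it. Each should lie along its bay, in the middle of it both across and lengthwise (pointing either way). Leave the sharpening stone, the round tin and the black cap where they are.

Things in the scene. Friction and masses are not known exactly. Their poses are not given: they have to be found in the camera images.
- rack: Flat plywood rack fixed to the table, 220 mm (x) by 276 mm (y), origin at the centre of its underside. Four bays run along x, centres at y = +99, +33, -33, -99 mm, each with a cork strip 52 mm wide; bay floor 10 mm above the underside. Ribs 8 mm wide, tops at 16.5 mm, stand between and outside the bays at y = 0, +-66, +-132 mm, only at x = 63 to 105 and -105 to -63 mm.
- oilstone: Sharpening stone, grey-brown block 50 (x) by 150 (y) by 24 mm, origin at the centre of its underside, standing loose on the table beside one end of the row of bays, its long side (its y) parallel to them, about 195 mm from the rack's centre along the rack's +y or -y (which end varies); do not move it
- round_tin: Dark round tin, 72 mm across, 24 mm high, origin at the centre of its underside, loose on the table at the other end of the row; a bystander, do not move it
- black_cap: Round black cap, 68 mm across, 37 mm high, origin at the centre of its underside, loose on the table; a bystander, do not move it
- short_scriber: Black pen-shaped scriber, 115 mm long along its y, 8 mm thick, lying flat; origin at mid-length on its underside as it lies at the start; balances near its middle
- long_scriber: White pen-shaped scriber, 135 mm long along its y, 10 mm thick, lying flat; origin at mid-length on its underside as it lies at the start; balances near its middle
- screwdriver: Screwdriver with an orange and blue handle, 183 mm long along its y, lying flat; origin at mid-length on its underside as it lies at the start. The handle, 24 mm thick, runs from y = +6 to +92 mm, the thin steel shaft (7 mm) from there to y = -91 mm; balances about y = +40 mm; grasp the handle
- chisel: Wood chisel with a red handle, 205 mm long along its y, lying flat; origin at mid-length on its underside as it lies at the start. The handle, 22 mm thick, runs from y = -102 to -2 mm, the steel blade towards +y; balances about y = -40 mm; grasp the handle
Mind the look-alikes: they are no part of the job. Several things have the shape of the long_scriber; the one meant has the colours described above.

How it is judged (in metres and radians):
At the end, for the whole second after the job is handed in: All four tools rest on the rack, one to a bay, counted from the sharpening stone: black scriber, white scriber, screwdriver, chisel; each tool's middle within 15 mm of its bay's centre line and 20 mm of the bay's middle lengthwise, its long axis within 0.2 rad of the bay's (x of short_scriber in the frame of rack between -0.02 and 0.02 m and z of short_scriber in the frame of rack between 0.005 and 0.036 m and angle between the y axis of each of short_scriber, long_scriber, screwdriver, chisel and the x axis of rack, either way round below 0.2 rad and linear speed of each of short_scriber, long_scriber, screwdriver, chisel below 0.02 m/s and angular speed of each of short_scriber, long_scriber, screwdriver, chisel below 0.3 rad/s and x of long_scriber in the frame of rack between -0.02 and 0.02 m and z of long_scriber in the frame of rack between 0.005 and 0.036 m and x of screwdriver in the frame of rack between -0.02 and 0.02 m and z of screwdriver in the frame of rack between 0.005 and 0.036 m and x of chisel in the frame of rack between -0.02 and 0.02 m and z of chisel in the frame of rack between 0.005 and 0.036 m and ((y of oilstone in the frame of rack above 0 m and y of short_scriber in the frame of rack between 0.084 and 0.114 m and y of long_scriber in the frame of rack between 0.018 and 0.048 m and y of screwdriver in the frame of rack between -0.048 and -0.018 m and y of chisel in the frame of rack between -0.114 and -0.084 m) or (y of oilstone in the frame of rack below 0 m and y of short_scriber in the frame of rack between -0.114 and -0.084 m and y of long_scriber in the frame of rack between -0.048 and -0.018 m and y of screwdriver in the frame of rack between 0.018 and 0.048 m and y of chisel in the frame of rack between 0.084 and 0.114 m))); the robot touches nothing.
It fails at once if the sharpening stone is shifted more than 20 mm (distance of oilstone from where it was at the start of the episode above 0.02 m).
It fails at once if the round tin is shifted more than 20 mm (distance of round_tin from where it was at the start of the episode above 0.02 m).
It fails at once if the black cap is shifted more than 20 mm (distance of black_cap from where it was at the start of the episode above 0.02 m).
It also fails if it takes over 106 s, if anything falls off the work surface, if the arm or the gripper's body presses on something with over 40 N, if the wrist force passes 120 N, or if a joint passes its speed limit or range.

## Working session

There is one attempt and no reset: what is moved stays moved. The work goes in short steps, Python scripts to look and compute and a tool call to move; the robot and the scene stay as the last step left them, time stands still between calls to the robot, and variables do not carry over. Pictures are saved under pics/ and viewed, at most 14 in all, crops included, and the job is handed in when it is done.

Besides the shell and the picture viewer there is one more tool, called after "Call:" as a command line: name --argument value ..., lists and objects as JSON in quotes. play_rows: Moves the arm, as the interface text tells. Its arguments: {"type":"object","properties":{"turn":{"type":"array"},"travel":{"type":"array"},"gripper":{"type":"array"}},"required":["turn","travel","gripper"]}

```bash
mkdir -p pics; python3 - <<'E'
from plant import ctrl
import cv2
print(ctrl.sense())
for n in("top","scene"):
    f=ctrl.grab_frame(n); cv2.imwrite(f"pics/{n}0.png",f["img"][:,:,::-1])
    print(n,f["fx"],f["fy"],f["cx"],f["cy"],f["k1"],f["camera_from_world"].round(3).tolist())
E
```

```text
{'t': 0.0, 'joints': array([-1.38730571e+00,  3.81200930e-01,  1.29827054e+00, -1.23172843e-05,
        1.46360452e+00, -2.15316166e-01]), 'qd': array([-0.00121154, -0.00057004, -0.00091129, -0.00162287, -0.00108929,
       -0.00108221]), 'joint_torque': array([ 1.01687492e-03, -4.48463273e+01, -2.31274366e+01, -1.39821359e-04,
        4.94427863e-03, -2.45273787e-05]), 'ee_pos': array([ 213.50258503, -506.52428586,  217.30585195]), 'tool_rot': array([-7.41669772e-04,  9.80184530e-01,  1.98085175e-01,  5.67944114e-06]), 'force': array([-0.93484769,  0.23741787,  0.42097658]), 'wrist_torque': array([ 0.01481695, -0.01942868,  0.01391138]), 'grip_force': 0.0, 'opening': 85.06975135598809}
top 473.32573634245955 473.32573634245955 318.2508235649983 242.09385982794674 -0.015560960183286345 [[0.001, -1.0, 0.006, -42.634], [0.991, 0.002, 0.137, -478.98], [-0.137, 0.006, 0.991, -1058.092], [0.0, 0.0, 0.0, 1.0]]
scene 439.4450716458335 439.4450716458335 323.8754219296465 238.50572968510804 -0.05197932681989646 [[-0.697, -0.717, -0.002, 320.441], [0.441, -0.43, 0.788, -288.654], [-0.565, 0.549, 0.616, -836.548], [0.0, 0.0, 0.0, 1.0]]
```

View pics/top0.png

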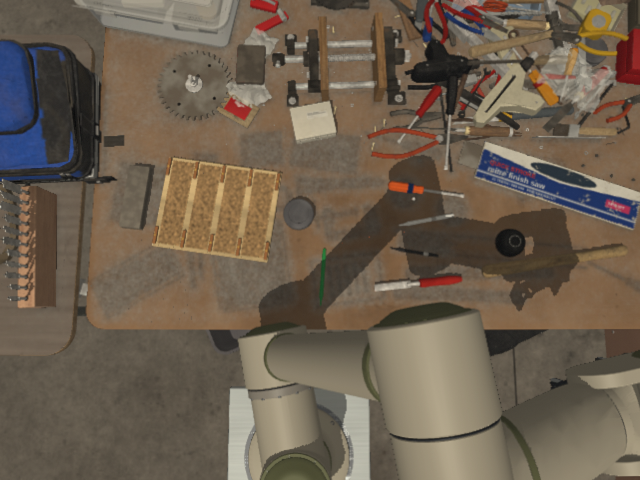

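View pics/scene0.png

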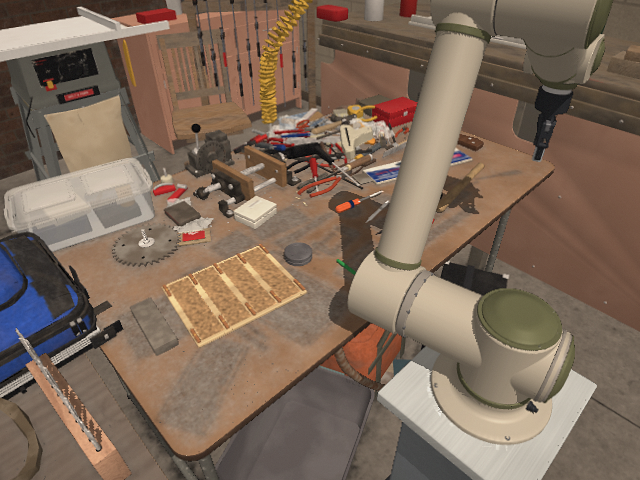

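The top view shows the oilstone at (135,196), the rack at (217,210) and the tin at (299,212). The screwdriver is at (425,190), the chisel at (418,283) and the cap at (510,242). Scriber candidates are white/grey (427,219), black (414,251) and green (323,275). The white and black ones fit the description, and green is a look-alike. I'll confirm in enlarged crops.

```bash
python3 - <<'E'
import cv2
im=cv2.imread("pics/top0.png")
cv2.imwrite("pics/c1.png",cv2.resize(im[170:300,365:525],None,fx=5,fy=4.6154*5/4.6154,interpolation=cv2.INTER_CUBIC)[:600])
cv2.imwrite("pics/c2.png",cv2.resize(im[145:270,110:320],None,fx=3.8,fy=3.8,interpolation=cv2.INTER_CUBIC))
E
```

```text
(no output)
```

View pics/c1.png

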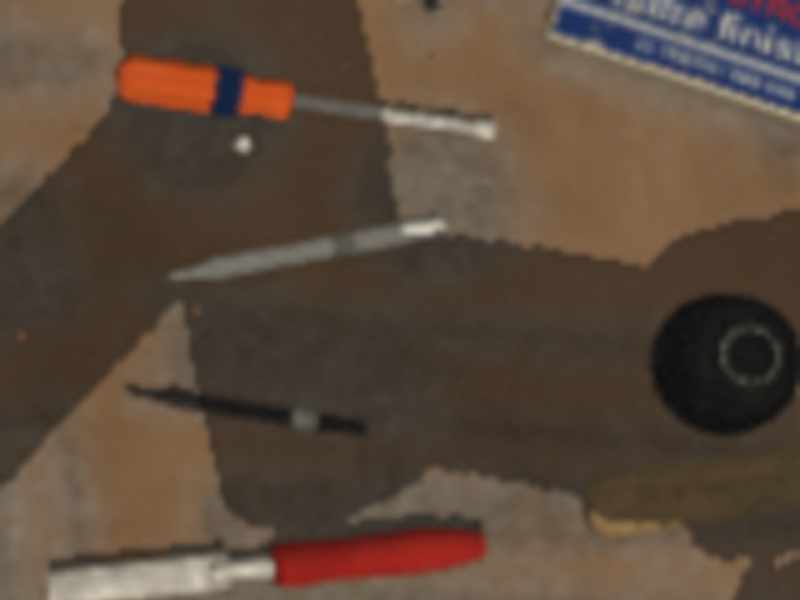

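View pics/c2.png

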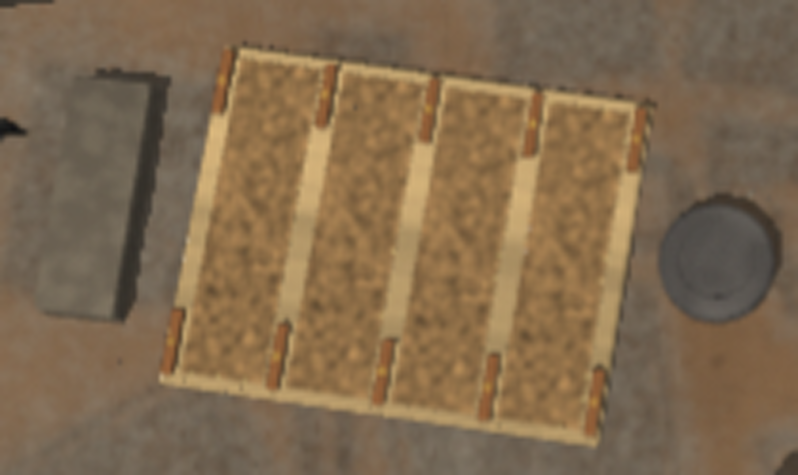

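The crops confirm the white scriber at top-view (399–454, 215–225), partly in shadow, and the black scriber at (390–438, 248–256). The rack corners and tool ends are also clear, so I'll compute their positions.

```bash
cat > h.py <<'E'
import numpy as np, cv2
from plant import ctrl
def world(f,px,z):
    """pixel(s) -> world points on the plane of height z"""
    px=np.atleast_2d(np.array(px,float)); z=np.broadcast_to(z,len(px))
    d=(px-[f["cx"],f["cy"]])/[f["fx"],f["fy"]]
    s=d.copy()
    for _ in range(8): s=d/(1+f["k1"]*(s**2).sum(1,keepdims=True))
    T=f["camera_from_world"]; R=T[:3,:3]; c=-R.T@T[:3,3]
    r=np.c_[s[:,0],-s[:,1],-np.ones(len(s))]@R
    return c+r*((z-c[2])/r[:,2])[:,None]
E
python3 - <<'E'
from h import *
f=ctrl.grab_frame("top")
c1=lambda p:np.array(p)/5+[365,170]-.4
c2=lambda p:np.array(p)/3.8+[110,145]-.4
r=world(f,c2([[235,48],[648,103],[597,442],[163,380]]),10);print("rack",r.round(1).tolist(),r.mean(0).round(1))
a=np.mean([r[0]-r[3],r[1]-r[2]],0);b=np.mean([r[0]-r[1],r[3]-r[2]],0)
print(np.linalg.norm(a),np.linalg.norm(b),np.arctan2(a[1],a[0]),np.arctan2(-b[0],b[1]))
for n,p,z in(("screw",[[118,80],[495,128]],[12,12]),("white",[[170,277],[447,226]],5),("black",[[126,388],[367,428]],4),("chisel",[[486,543],[50,582]],[11,11]),("stone",[[100,80],[40,310],[120,320],[150,85]],24),("tin",[[718,260]],24)):
    w=world(f,(c2 if n in("stone","tin") else c1)(p),z);d=w[0]-w[-1]
    print(n,w.round(1).tolist(),w.mean(0).round(1),np.hypot(*d[:2]).round(1),np.arctan2(d[1],d[0]).round(3))
print(world(f,[[510,242]],37))
d=f["depth"];print("depth stone/tin/bay/chisel/screw/cap",[d[v,u] for u,v in((135,196),(299,212),(217,210),(440,281),(405,187),(510,242))])
E
```

```text
rack [[688.4, 312.5, 10.0], [652.9, 49.7, 10.0], [437.5, 78.5, 10.0], [475.6, 347.7, 10.0]] [563.6 197.1  10. ]
216.4616091571704 268.57107378332574 -0.14840396141945944 -0.13740418242360006
screw [[618.7, -209.4, 12.0], [595.8, -389.6, 12.0]] [ 607.3 -299.5   12. ] 181.7 1.444
white [[524.3, -233.4, 5.0], [549.4, -366.8, 5.0]] [ 536.9 -300.1    5. ] 135.7 1.757
black [[471.2, -211.5, 4.0], [452.3, -325.3, 4.0]] [ 461.7 -268.4    4. ] 115.4 1.406
chisel [[397.6, -377.5, 11.0], [379.3, -173.2, 11.0]] [ 388.4 -275.4   11. ] 205.1 -1.481
stone [[663.0, 391.8, 24.0], [517.0, 420.7, 24.0], [510.8, 371.1, 24.0], [659.8, 360.3, 24.0]] [587.7 386.   24. ] 31.7 1.47
tin [[549.0, 4.2, 24.0]] [549.    4.2  24. ] 0.0 0.0
[[ 479.52324111 -484.7073874    37.        ]]
depth stone/tin/bay/chisel/screw/cap [np.float32(1110.4655), np.float32(1107.9814), np.float32(1125.1189), np.float32(1093.6985), np.float32(1118.3779), np.float32(1088.8228)]
```

```bash
cat >> h.py <<'E'
def go(*wps):
    """print turn-z (rad) and travel (cm) from the pose now to each (x,y,z,heading of tool x)"""
    s=ctrl.sense(); w,x,y,z=s["tool_rot"]
    from scipy.spatial.transform import Rotation as Ro
    R=Ro.from_quat([x,y,z,w]).as_matrix(); h=np.arctan2(R[1,0],R[0,0])
    print("t",round(s["t"],2),"pos",s["ee_pos"].round(1),"head",h.round(3),"open",round(s["opening"],1),"tilt",R[:,2].round(3),"q",s["joints"].round(2),"F",s["force"].round(1))
    for p in wps:
        print(p,"turn",round((h-p[3]+np.pi)%(2*np.pi)-np.pi,3),"travel",(R.T@(np.array(p[:3])-s["ee_pos"])/10).round(2))
E
python3 - <<'E'
from h import *
f=ctrl.grab_frame("top")
c2=lambda p:np.array(p)/3.8+[110,145]-.4
t=world(f,c2([[223,80],[326,95],[429,108],[533,123],[637,138]]),16.5);b=world(f,c2([[173,342],[279,355],[385,370],[489,386],[596,402]]),16.5)
print(np.r_[t,b].mean(0),np.linalg.norm(t[0]-t[4]),np.linalg.norm(b[0]-b[4]),np.linalg.norm(t.mean(0)-b.mean(0)),[np.arctan2(-(q[0]-q[4])[0],(q[0]-q[4])[1]) for q in(t,b)],np.arctan2(*(t-b).mean(0)[1::-1]))
go((461.7,-268.4,120,1.406),(461.7,-268.4,17,1.406))
E
```

```text
[563.7520877  198.02984405  16.5       ] 263.9171221522505 264.2104857855071 167.95875310824505 [np.float64(-0.14101071673742419), np.float64(-0.1397545863422879)] -0.1374057638693052
t 0.2 pos [ 213.5 -506.7  217.6] head 0.399 open 85.5 tilt [-0.     0.001 -1.   ] q [-1.39  0.38  1.3  -0.    1.46 -0.22] F [ 1.  -0.4 -0.1]
(461.7, -268.4, 120, 1.406) turn -1.007 travel [ 32.12 -12.31   9.77]
(461.7, -268.4, 17, 1.406) turn -1.007 travel [ 32.12 -12.3   20.07]
```

The rack centre is (563.8, 198.0) with yaw -0.14, and the rib spacings match the spec. I'll go above the black scriber.

Call:
play_rows --turn '[[0,0,-0.15],[0,0,-0.3],[0,0,-0.45],[0,0,-0.6],[0,0,-0.75],[0,0,-0.9],[0,0,-1.007],[0,0,-1.007],[0,0,-1.007],[0,0,-1.007]]' --travel '[[4,-1.5,0.5],[8.5,-3.2,1.5],[13.5,-5.2,3],[18.5,-7.1,5],[23.5,-9,7],[28,-10.7,9],[31,-11.9,9.77],[32.12,-12.31,9.77],[32.12,-12.31,9.77],[32.12,-12.31,9.77]]' --gripper '[0.5,0.5,0.5,0.5,0.5,0.5,0.5,0.5,0.5,0.5]'

```text
t: 1.45
ee_pos: [461.2, -269.7, 120.6]
tool_rot: [0.0, 0.764, 0.646, -0.0]
force: [-0.3, -0.8, 0.1]
opening: 43.0
grip_force: 0.0
```

```bash
python3 - <<'E'
from h import *
go((461.7,-268.4,40,1.406),(461.7,-268.4,17,1.406))
E
```

```text
t 1.45 pos [ 461.2 -269.7  120.6] head 1.404 open 43.0 tilt [ 0.    -0.001 -1.   ] q [-0.75  0.45  1.5  -0.    1.2  -0.58] F [-0.3 -0.8  0.1]
(461.7, -268.4, 40, 1.406) turn -0.002 travel [0.14 0.02 8.06]
(461.7, -268.4, 17, 1.406) turn -0.002 travel [ 0.14  0.02 10.36]
```

Call:
play_rows --turn '[[0,0,0],[0,0,0],[0,0,0],[0,0,0],[0,0,0],[0,0,0],[0,0,0],[0,0,0],[0,0,0],[0,0,0],[0,0,0],[0,0,0]]' --travel '[[0.1,0,3],[0.1,0,6.5],[0.1,0,9],[0.1,0,10.1],[0.1,0,10.4],[0.1,0,10.4],[0.1,0,10.4],[0.1,0,10.4],[0.1,0,10.4],[0.1,0,10.4],[0.1,0,9],[0.1,0,5]]' --gripper '[0.5,0.5,0.5,0.5,0.5,0,0,0,0,0,0,0]'

```text
t: 2.95
ee_pos: [461.3, -267.1, 70.3]
tool_rot: [-0.002, 0.763, 0.646, -0.0]
force: [-0.2, -0.6, 0.4]
opening: -0.1
grip_force: 0.0
```

```bash
python3 - <<'E'
from h import *
C=np.array([563.8,198.0]);u=np.array([np.cos(-.14),np.sin(-.14)]);v=np.array([-u[1],u[0]])
p=C+99*v;go((*p,110,3.0016),(*p,28,3.0016))
E
```

```text
t 2.95 pos [ 461.3 -267.1   70.3] head 1.406 open -0.1 tilt [-0.002  0.002 -1.   ] q [-0.75  0.51  1.56  0.    1.08 -0.58] F [-0.2 -0.6  0.4]
(np.float64(577.6147683497794), np.float64(296.0313836250511), 110, 3.0016) turn -1.596 travel [57.47  2.21 -3.86]
(np.float64(577.6147683497794), np.float64(296.0313836250511), 28, 3.0016) turn -1.596 travel [57.45  2.23  4.34]
```

The grasp missed (opening 0), so I'll look.

```bash
python3 - <<'E'
from h import *
a=ctrl.grab_frame("top")["img"][170:310,360:520,::-1];b=ctrl.grab_frame("scene")["img"][160:300,330:490,::-1]
cv2.imwrite("pics/m1.png",cv2.resize(np.hstack([a,b]),None,fx=2.5,fy=4*2.5/4,interpolation=cv2.INTER_CUBIC))
go()
E
```

```text
t 3.05 pos [ 463.5 -269.    74.5] head 1.406 open 0.0 tilt [ 0.006 -0.005 -1.   ] q [-0.75  0.5   1.55  0.    1.08 -0.58] F [-0.2  0.  -1. ]
```

View pics/m1.png

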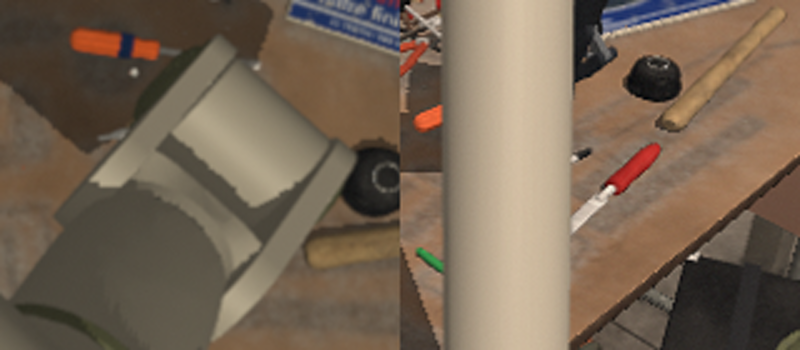

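The top view is covered by the arm. In the scene half, the black scriber's end still shows at about (580,155), so I gripped too high. I'll retry lower and read before lifting.

Call:
play_rows --turn '[[0,0,0],[0,0,0],[0,0,0],[0,0,0],[0,0,0],[0,0,0],[0,0,0]]' --travel '[[0,0,0],[0,0,0],[0,0,2],[0,0,4],[0,0,5.2],[0,0,5.5],[0,0,5.5]]' --gripper '[0.5,0.5,0.5,0.5,0.5,0.5,0.5]'

```text
t: 3.92
ee_pos: [462.0, -267.8, 15.4]
tool_rot: [0.0, 0.763, 0.646, 0.0]
force: [-0.7, -0.5, 1.1]
opening: 42.7
grip_force: 0.0
```

Call:
play_rows --turn '[[0,0,0],[0,0,0],[0,0,0],[0,0,0],[0,0,0],[0,0,0]]' --travel '[[0,0,0.1],[0,0,0.1],[0,0,0.1],[0,0,0.1],[0,0,0.1],[0,0,0.1]]' --gripper '[0,0,0,0,0,0]'

```text
t: 4.68
ee_pos: [461.9, -267.7, 14.2]
tool_rot: [-0.0, 0.763, 0.646, 0.0]
force: [-0.7, 1.0, 0.3]
opening: 0.1
grip_force: 0.0
```

Still nothing, so I'll raise the arm, move aside and look.

Call:
play_rows --turn '[[0,0,0],[0,0,0],[0,0,0],[0,0,0],[0,0,0],[0,0,0],[0,0,0],[0,0,0],[0,0,0]]' --travel '[[0,0,-3],[0,0,-8],[4,0,-12],[10,0,-14],[16,0,-14],[22,0,-14],[28,0,-14],[30,0,-14],[30,0,-14]]' --gripper '[0.2,0.5,0.5,0.5,0.5,0.5,0.5,0.5,0.5]'

```text
t: 5.8
ee_pos: [511.1, 29.4, 154.2]
tool_rot: [-0.0, 0.762, 0.647, -0.0]
force: [-0.6, -0.5, -0.4]
opening: 42.5
grip_force: 0.0
```

```bash
python3 - <<'E'
from h import *
f=ctrl.grab_frame("top");a=f["img"][170:300,365:525,::-1]
cv2.imwrite("pics/m2.png",cv2.resize(a,None,fx=4.6,fy=4.6,interpolation=cv2.INTER_CUBIC))
cv2.imwrite("pics/top2.png",f["img"][:,:,::-1])
go()
E
```

```text
t 5.85 pos [511.1  28.3 154.2] head 1.407 open 42.7 tilt [-0. -0. -1.] q [-0.18  0.37  1.51 -0.    1.26 -0.01] F [ 0.9 -0.5  0.1]
```

View pics/m2.png

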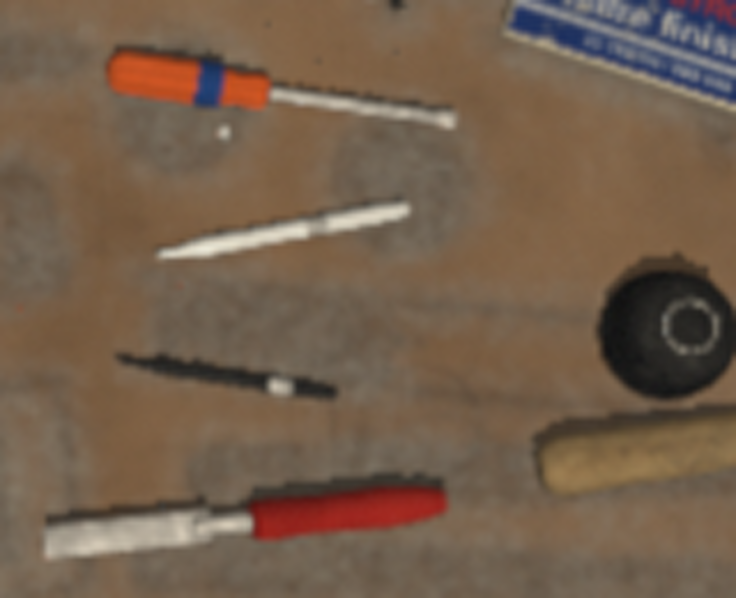

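The picture shows the black scriber unmoved at crop (118–337, 355–392), and the white one is clearly white. I'll check the heights with the depth image.

```bash
python3 - <<'E'
from h import *
f=ctrl.grab_frame("top");d=f["depth"];T=np.linalg.inv(f["camera_from_world"])
def P(u,v):
    m=np.median(d[v-1:v+2,u-1:u+2]); s=(np.array([u,v])-[f["cx"],f["cy"]])/f["fx"]
    return (T@[s[0]*m,-s[1]*m,-m,1])[:3].round(1)
for n,p in dict(tbl1=(420,265),tbl2=(400,235),tbl3=(470,210),blk=(415,251),wht=(427,220),scr=(400,186),chi=(440,280),cap=(512,241),stone=(135,196),tin=(299,212),bay=(240,212),tblR=(200,290)).items(): print(n,P(*p))
for dv in range(-4,5): print(P(413,251+dv),end=" ")
E
```

```text
tbl1 [ 429.3 -282.5    0.8]
tbl2 [ 5.010e+02 -2.369e+02  5.000e-01]
tbl3 [ 562.4 -407.3   -1.5]
blk [ 461.9 -270.3    6.8]
wht [ 535.8 -300.5    8.9]
scr [ 615.2 -235.7   22. ]
chi [ 392.9 -323.3   20.9]
cap [ 481.9 -488.6   36.4]
stone [588.8 388.6  24.5]
tin [457.5 -13.1 485.7]
bay [473.3  79.3 407. ]
tblR [350.2 102.3 546. ]
[ 472.4 -267.5   -1. ] [ 470.  -267.5   -1.2] [ 467.4 -267.     0.9] [ 464.7 -266.5    2.8] [ 461.9 -265.6    6.9] [ 459.4 -265.4    7.6] [ 457.3 -265.8    5.4] [ 455.1 -266.     4.2] [ 4.531e+02 -2.667e+02  2.000e-01]
```

```bash
cat >> h.py <<'E'
def proj(f,p):
    T=f["camera_from_world"];q=T[:3,:3]@np.array(p,float)+T[:3,3]
    s=np.array([q[0],-q[1]])/-q[2];s=s*(1+f["k1"]*(s@s));return s*f["fx"]+[f["cx"],f["cy"]]
E
python3 - <<'E'
from h import *
f=ctrl.grab_frame("scene");im=f["img"][:,:,::-1].copy();go()
s=ctrl.sense();p=s["ee_pos"]
c=proj(f,p).astype(int);x0,y0=c-[60,60]
a=cv2.resize(im[y0:y0+100,x0:x0+130],None,fx=6,fy=6,interpolation=cv2.INTER_CUBIC)
for q,col in((p,(0,0,255)),(p-[0,0,14],(0,255,0)),(p+[0,0,5],(255,0,0))):
    cv2.circle(a,tuple(((proj(f,q)-[x0,y0]+.5)*6).astype(int)),4,col,-1)
cv2.imwrite("pics/g1.png",a)
E
```

```text
t 5.95 pos [511.1  27.3 154.2] head 1.405 open 43.0 tilt [-0. -0. -1.] q [-0.18  0.37  1.51 -0.    1.26 -0.01] F [ 0.5 -0.3 -0.2]
```

View pics/g1.png

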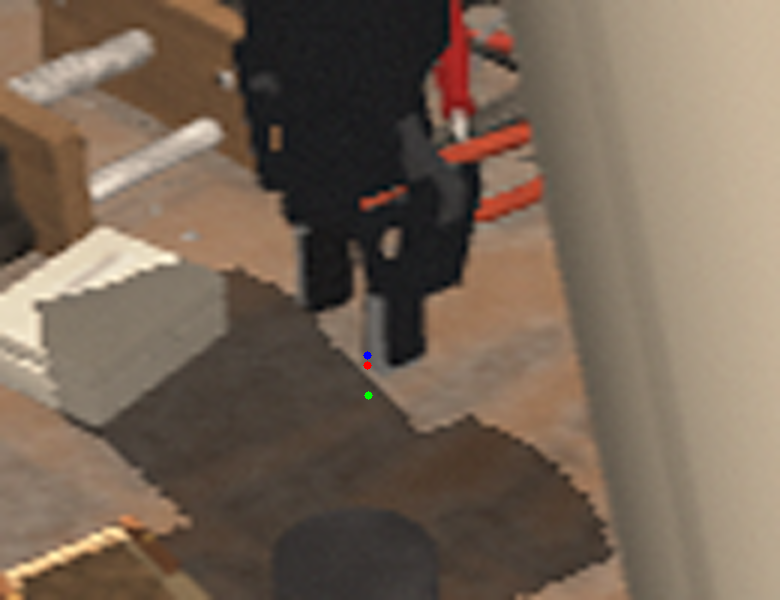

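The fingertips (left (325,305), right (398,365)) appear well above the projected tip point (368,395). I'll measure them in 3D.

```bash
python3 - <<'E'
from h import *
f=ctrl.grab_frame("scene");d=f["depth"];T=np.linalg.inv(f["camera_from_world"])
s=ctrl.sense();p=s["ee_pos"];x0,y0=proj(f,p).astype(int)-[60,60]
def P(u,v):
    m=d[v,u]; q=(np.array([u,v])-[f["cx"],f["cy"]])/f["fx"]; r=q.copy()
    for _ in range(5): r=q/(1+f["k1"]*(r@r))
    return (T@[r[0]*m,-r[1]*m,-m,1])[:3].round(1)
print(p.round(1))
for a,b in((320,280),(330,295),(318,300),(377,310),(377,345),(380,355),(400,340),(400,355),(410,350),(395,300)): print((a,b),P(int(x0+a/6),int(y0+b/6)))
E
```

```text
[511.1  27.2 154.2]
(320, 280) [534.5  29.  184. ]
(330, 295) [535.3  22.8 172.4]
(318, 300) [532.6  31.1 174.8]
(377, 310) [485.3  44.5 201.4]
(377, 345) [486.9  43.8 184.2]
(380, 355) [488.2  40.  176.2]
(400, 340) [479.2  38.7 188.2]
(400, 355) [481.6  36.9 178. ]
(410, 350) [478.8  33.3 180.4]
(395, 300) [479.7  40.5 204.8]
```

The tips sit about 18 mm above the reported TCP, instead of ahead of it, though x/y agree. I'll verify by touching the bare table gently with shut fingers at (480,-130).

```bash
python3 - <<'E'
from h import *
go((480,-130,40,1.406),(480,-130,10,1.406))
E
```

```text
t 6.0 pos [511.1  27.2 154.2] head 1.404 open 42.3 tilt [-0. -0. -1.] q [-0.18  0.37  1.51 -0.    1.26 -0.01] F [ 1.   0.  -0.2]
(480, -130, 40, 1.406) turn -0.002 travel [-16.02  -0.47  11.42]
(480, -130, 10, 1.406) turn -0.002 travel [-16.02  -0.47  14.42]
```

Call:
play_rows --turn '[[0,0,0],[0,0,0],[0,0,0],[0,0,0],[0,0,0],[0,0,0],[0,0,0],[0,0,0]]' --travel '[[-5,-0.2,0],[-10,-0.3,2],[-15,-0.5,5],[-16,-0.5,9],[-16,-0.5,12],[-16,-0.5,13.5],[-16,-0.5,14.2],[-16,-0.5,14.2]]' --gripper '[0,0,0,0,0,0,0,0]'

```text
t: 7.0
ee_pos: [479.9, -129.2, 12.3]
tool_rot: [-0.0, 0.763, 0.646, -0.0]
force: [0.3, 0.6, 0.2]
opening: -0.2
grip_force: 0.0
```

```bash
python3 - <<'E'
from h import *
f=ctrl.grab_frame("scene");im=f["img"][:,:,::-1].copy();go()
p=ctrl.sense()["ee_pos"];x0,y0=proj(f,p).astype(int)-[60,60]
a=cv2.resize(im[y0:y0+100,x0:x0+130],None,fx=6,fy=6,interpolation=cv2.INTER_CUBIC)
for q,col in((p,(0,0,255)),(p-[0,0,14],(0,255,0))): cv2.circle(a,tuple(((proj(f,q)-[x0,y0]+.5)*6).astype(int)),3,col,-1)
cv2.imwrite("pics/g2.png",a)
E
```

```text
t 7.05 pos [ 480.2 -129.2   12.7] head 1.405 open -0.2 tilt [ 0.001 -0.    -1.   ] q [-0.5   0.55  1.72 -0.    0.87 -0.34] F [-0.5  0.6  0.5]
```

View pics/g2.png

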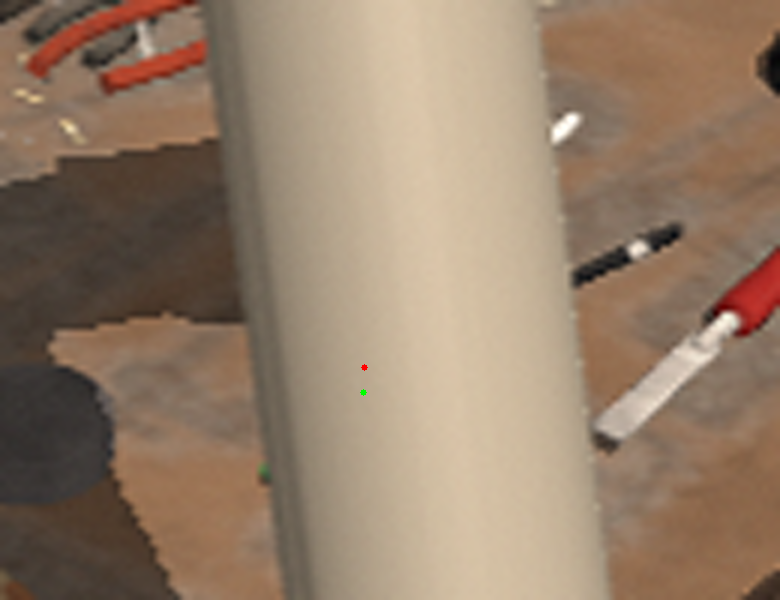

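The arm hides the gripper in this view. At TCP z 12 there is no contact, so I'll step down by touch.

Call:
play_rows --turn '[[0,0,0],[0,0,0],[0,0,0],[0,0,0]]' --travel '[[0,0,0.4],[0,0,0.8],[0,0,1.2],[0,0,1.2]]' --gripper '[0,0,0,0]'

```text
t: 7.55
ee_pos: [479.8, -128.6, -0.1]
tool_rot: [-0.0, 0.763, 0.646, -0.0]
force: [-0.2, -0.2, 0.6]
opening: 0.0
grip_force: 0.0
```

Call:
play_rows --turn '[[0,0,0],[0,0,0],[0,0,0]]' --travel '[[0,0,0.2],[0,0,0.4],[0,0,0.4]]' --gripper '[0,0,0]'

```text
t: 7.92
ee_pos: [479.9, -128.7, -3.9]
tool_rot: [-0.0, 0.763, 0.646, -0.0]
force: [-0.7, -0.2, -0.1]
opening: 0.0
grip_force: 0.0
```

Call:
play_rows --turn '[[0,0,0],[0,0,0],[0,0,0]]' --travel '[[0,0,0.2],[0,0,0.3],[0,0,0.3]]' --gripper '[0,0,0]'

```text
t: 8.3
ee_pos: [480.0, -128.7, -6.9]
tool_rot: [-0.0, 0.763, 0.646, -0.0]
force: [-0.8, -0.8, 0.5]
opening: 0.5
grip_force: 0.0
```

The offset is real. I'll keep going in 2 mm steps.

Call:
play_rows --turn '[[0,0,0],[0,0,0]]' --travel '[[0,0,0.2],[0,0,0.2]]' --gripper '[0,0]'

```text
t: 8.55
ee_pos: [479.9, -128.7, -8.9]
tool_rot: [-0.0, 0.763, 0.646, -0.0]
force: [0.2, 0.4, -0.4]
opening: 0.2
grip_force: 0.0
```

Call:
play_rows --turn '[[0,0,0],[0,0,0]]' --travel '[[0,0,0.2],[0,0,0.2]]' --gripper '[0,0]'

```text
t: 8.8
ee_pos: [479.9, -128.7, -10.9]
tool_rot: [-0.0, 0.763, 0.646, -0.0]
force: [-0.8, -0.1, -0.0]
opening: -0.0
grip_force: 0.0
```

Call:
play_rows --turn '[[0,0,0],[0,0,0]]' --travel '[[0,0,0.15],[0,0,0.15]]' --gripper '[0,0]'

```text
t: 9.05
ee_pos: [479.9, -128.7, -12.4]
tool_rot: [-0.0, 0.763, 0.646, -0.0]
force: [-0.2, -0.1, 0.1]
opening: 0.0
grip_force: 0.0
```

Call:
play_rows --turn '[[0,0,0],[0,0,0]]' --travel '[[0,0,0.15],[0,0,0.15]]' --gripper '[0,0]'

```text
t: 9.3
ee_pos: [480.1, -128.8, -13.3]
tool_rot: [0.0, 0.763, 0.646, 0.0]
force: [-0.8, -0.1, 6.5]
opening: -0.2
grip_force: 3.3
```

Call:
play_rows --turn '[[0,0,0],[0,0,0]]' --travel '[[0,0,0.15],[0,0,0.15]]' --gripper '[0,0]'

```text
t: 9.55
ee_pos: [480.2, -128.8, -13.4]
tool_rot: [0.001, 0.763, 0.647, 0.0]
force: [-6.3, 2.0, 25.4]
opening: -0.2
grip_force: 12.7
```

Call:
play_rows --turn '[[0,0,0],[0,0,0]]' --travel '[[0,0,0.15],[0,0,0.15]]' --gripper '[0,0]'

```text
t: 9.8
ee_pos: [480.2, -128.9, -13.5]
tool_rot: [0.001, 0.763, 0.647, 0.0]
force: [-10.5, 4.8, 44.5]
opening: 0.0
grip_force: 22.1
```

Contact is at TCP z = -13.3, so the shut fingertips are 13.3 mm above the reported TCP. I'll use that and grasp the scriber at TCP z ≈ -12.

Call:
play_rows --turn '[[0,0,0],[0,0,0],[0,0,0],[0,0,0],[0,0,0],[0,0,0],[0,0,0],[0,0,0],[0,0,0],[0,0,0]]' --travel '[[0,0,-2],[0,0,-6],[-5,0.2,-7],[-10,0.4,-7],[-14.1,0.5,-7],[-14.1,0.5,-6],[-14.1,0.5,-3],[-14.1,0.5,-1],[-14.1,0.5,-0.5],[-14.1,0.5,-0.5]]' --gripper '[0,0.5,0.5,0.5,0.5,0.5,0.5,0.5,0.5,0.5]'

```text
t: 11.05
ee_pos: [461.9, -268.1, -11.7]
tool_rot: [-0.0, 0.763, 0.647, -0.0]
force: [-0.1, -0.5, 0.3]
opening: 42.7
grip_force: 0.0
```

Call:
play_rows --turn '[[0,0,0],[0,0,0],[0,0,0],[0,0,0],[0,0,0],[0,0,0]]' --travel '[[0,0,0],[0,0,0],[0,0,0],[0,0,0],[0,0,0],[0,0,0]]' --gripper '[0,0,0,0,0,0]'

```text
t: 11.8
ee_pos: [462.0, -268.8, -11.0]
tool_rot: [0.001, 0.763, 0.646, 0.0]
force: [-0.8, 0.8, 5.9]
opening: 5.5
grip_force: 59.0
```

```bash
cat >> h.py <<'E'
C=np.array([563.8,198.0]);U=np.array([np.cos(-.14),np.sin(-.14)]);V=np.array([-U[1],U[0]]);HP=np.pi-.14
E
python3 - <<'E'
from h import *
p=(C+99*V).round(1);go((*p,90,HP),(*p,-1.3,HP))
E
```

```text
t 11.8 pos [ 462.  -268.8  -11. ] head 1.406 open 5.5 tilt [ 0.001 -0.001 -1.   ] q [-0.75  0.63  1.63  0.    0.88 -0.58] F [-0.8  0.8  5.9]
(np.float64(577.6), np.float64(296.0), 90, 3.001592653589793) turn -1.596 travel [ 57.61   2.13 -10.13]
(np.float64(577.6), np.float64(296.0), -1.3, 3.001592653589793) turn -1.596 travel [57.61  2.12 -1.  ]
```

Gripped (5.5 mm, 59 N). Next is the carry to the bay beside the stone.

Call:
play_rows --turn '[[0,0,0],[0,0,-0.05],[0,0,-0.2],[0,0,-0.37],[0,0,-0.55],[0,0,-0.73],[0,0,-0.91],[0,0,-1.09],[0,0,-1.27],[0,0,-1.45],[0,0,-1.56],[0,0,-1.596]]' --travel '[[0,0,-3],[2,0.1,-7],[7,0.3,-10],[13,0.5,-10.1],[19,0.8,-10.1],[25,1,-10.1],[31,1.2,-10.1],[37,1.4,-10.1],[43,1.6,-10.1],[49,1.8,-10.1],[54.5,2,-10.1],[57.6,2.1,-10.1]]' --gripper '[0,0,0,0,0,0,0,0,0,0,0,0]'

```text
t: 13.3
ee_pos: [576.9, 298.7, 89.1]
tool_rot: [0.0, 0.068, 0.998, 0.0]
force: [0.0, -0.3, -0.6]
opening: 5.1
grip_force: 59.1
```

Call:
play_rows --turn '[[0,0,0],[0,0,0]]' --travel '[[0,0,0],[0,0,0]]' --gripper '[0,0]'

```text
t: 13.55
ee_pos: [576.9, 295.3, 89.1]
tool_rot: [-0.0, 0.07, 0.998, -0.0]
force: [0.2, 0.2, 0.2]
opening: 5.5
grip_force: 59.1
```

```bash
python3 - <<'E'
from h import *
p=(C+99*V).round(1);go((*p,-1,HP))
f=ctrl.grab_frame("scene");cv2.imwrite("pics/s3.png",cv2.resize(f["img"][170:370,70:370,::-1],None,fx=2.5,fy=2.5,interpolation=cv2.INTER_CUBIC))
E
```

```text
t 13.55 pos [576.9 295.3  89.1] head 3.001 open 5.5 tilt [-0.001 -0.    -1.   ] q [ 0.29  0.66  1.19 -0.    1.29 -1.14] F [0.2 0.2 0.2]
(np.float64(577.6), np.float64(296.0), -1, 3.001592653589793) turn -0.001 travel [-0.06  0.08  9.01]
```

View pics/s3.png

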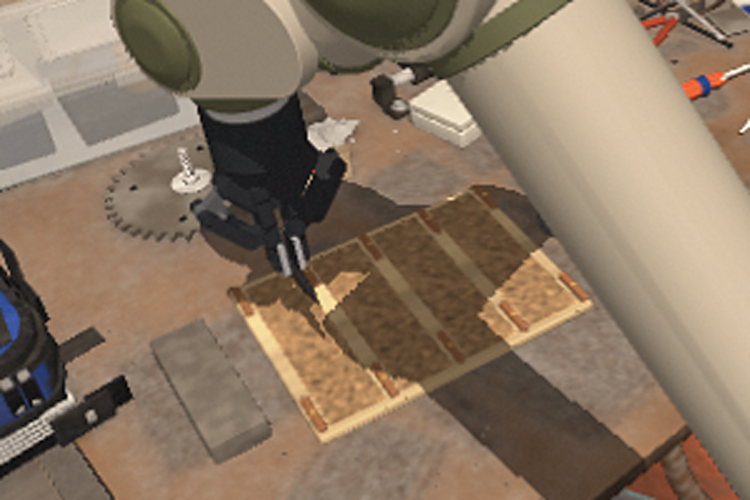

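The black scriber is held, at crop (300,290). Next I lower it into the bay and release.

Call:
play_rows --turn '[[0,0,0],[0,0,0],[0,0,0],[0,0,0],[0,0,0],[0,0,0],[0,0,0],[0,0,0],[0,0,0],[0,0,0],[0,0,0],[0,0,0]]' --travel '[[-0.05,0,3],[-0.05,0.05,6],[-0.05,0.05,8],[-0.05,0.05,8.7],[-0.05,0.05,8.9],[-0.05,0.05,8.9],[-0.05,0.05,8.9],[-0.05,0.05,8.9],[-0.05,0.05,8.9],[-0.05,0.05,7],[-0.05,0.05,2],[-0.05,0.05,-2]]' --gripper '[0,0,0,0,0,0,0.15,0.3,0.4,0.5,0.5,0.5]'

```text
t: 15.1
ee_pos: [577.8, 296.6, 111.1]
tool_rot: [0.0, 0.07, 0.998, 0.0]
force: [0.2, 0.6, -0.3]
opening: 42.6
grip_force: 0.0
```

```bash
python3 - <<'E'
from h import *
go((536.9,-300.1,70,1.757),(536.9,-300.1,-12,1.757))
E
```

```text
t 15.1 pos [577.8 296.6 111.1] head 3.002 open 42.6 tilt [ 0.001  0.    -1.   ] q [ 0.29  0.64  1.16  0.    1.34 -1.14] F [ 0.2  0.6 -0.3]
(536.9, -300.1, 70, 1.757) turn 1.245 travel [ -4.26 -59.66   4.09]
(536.9, -300.1, -12, 1.757) turn 1.245 travel [ -4.25 -59.66  12.29]
```

Call:
play_rows --turn '[[0,0,0.1],[0,0,0.25],[0,0,0.4],[0,0,0.55],[0,0,0.7],[0,0,0.85],[0,0,1.0],[0,0,1.12],[0,0,1.2],[0,0,1.245],[0,0,1.245],[0,0,1.245]]' --travel '[[-0.3,-5,0],[-0.8,-11,0],[-1.2,-17,0],[-1.7,-23,0],[-2.1,-29,0],[-2.5,-35,0],[-3,-41,0],[-3.4,-47,1],[-3.8,-53,2],[-4.2,-58,3],[-4.25,-59.6,4],[-4.25,-59.65,4]]' --gripper '[0.5,0.5,0.5,0.5,0.5,0.5,0.5,0.5,0.5,0.5,0.5,0.5]'

```text
t: 16.6
ee_pos: [536.1, -300.0, 68.3]
tool_rot: [-0.001, 0.639, 0.77, 0.0]
force: [-0.3, 0.3, -0.4]
opening: 42.4
grip_force: 0.0
```

```bash
python3 - <<'E'
from h import *
go((536.9,-300.1,-12,1.757))
f=ctrl.grab_frame("top");cv2.imwrite("pics/t4.png",cv2.resize(f["img"][140:280,100:320,::-1],None,fx=3.6,fy=3.6,interpolation=cv2.INTER_CUBIC))
E
```

```text
t 16.6 pos [ 536.1 -300.    68.3] head 1.756 open 42.4 tilt [-0.001  0.001 -1.   ] q [-0.7   0.63  1.32  0.    1.19 -0.89] F [-0.3  0.3 -0.4]
(536.9, -300.1, -12, 1.757) turn -0.001 travel [-0.04  0.09  8.03]
```

View pics/t4.png

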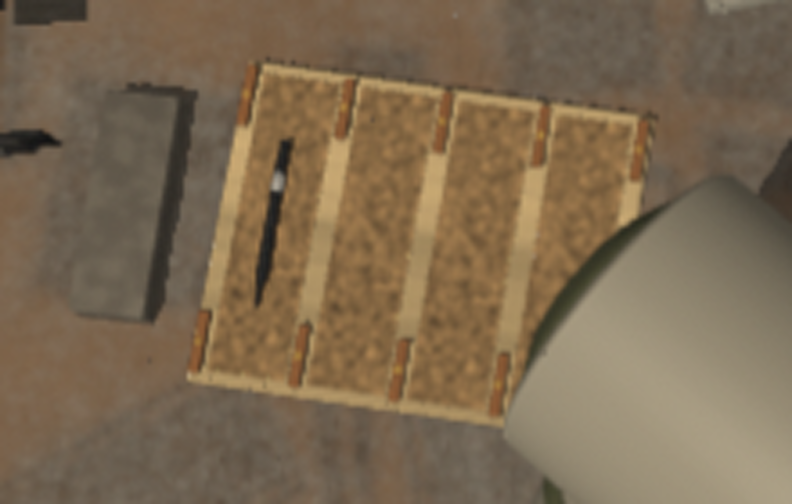

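The black scriber lies centred in the bay: its middle is at (273,222) and the bay's at about (274,225). Next is the white one.

Call:
play_rows --turn '[[0,0,0],[0,0,0],[0,0,0],[0,0,0],[0,0,0],[0,0,0],[0,0,0],[0,0,0],[0,0,0],[0,0,0]]' --travel '[[0,0.1,3],[0,0.1,6],[0,0.1,7.5],[0,0.1,7.95],[0,0.1,7.95],[0,0.1,7.95],[0,0.1,7.95],[0,0.1,7.95],[0,0.1,7.95],[0,0.1,7.95]]' --gripper '[0.5,0.5,0.5,0.5,0.5,0,0,0,0,0]'

```text
t: 17.9
ee_pos: [537.9, -300.1, -9.4]
tool_rot: [0.001, 0.638, 0.77, 0.0]
force: [-0.2, 0.7, 6.4]
opening: 6.6
grip_force: 59.0
```

```bash
python3 - <<'E'
from h import *
p=(C+33*V).round(1);go((*p,90,HP),(*p,-1.3,HP))
E
```

```text
t 17.9 pos [ 537.9 -300.1   -9.4] head 1.757 open 6.6 tilt [ 0.001 -0.001 -1.   ] q [-0.7   0.73  1.39  0.    1.03 -0.89] F [-0.2  0.7  6.4]
(np.float64(568.4), np.float64(230.7), 90, 3.001592653589793) turn -1.245 travel [51.59 12.82 -9.98]
(np.float64(568.4), np.float64(230.7), -1.3, 3.001592653589793) turn -1.245 travel [51.6  12.82 -0.85]
```

Call:
play_rows --turn '[[0,0,0],[0,0,0],[0,0,-0.1],[0,0,-0.25],[0,0,-0.4],[0,0,-0.55],[0,0,-0.7],[0,0,-0.85],[0,0,-1.0],[0,0,-1.15],[0,0,-1.245],[0,0,-1.245]]' --travel '[[0,0,-3],[2,0.5,-7],[7,1.7,-10],[12.5,3.1,-10],[18,4.5,-10],[23.5,5.8,-10],[29,7.2,-10],[34.5,8.6,-10],[40,9.9,-10],[45.5,11.3,-10],[50,12.4,-10],[51.6,12.8,-10]]' --gripper '[0,0,0,0,0,0,0,0,0,0,0,0]'

```text
t: 19.4
ee_pos: [567.5, 233.1, 89.6]
tool_rot: [-0.0, 0.068, 0.998, 0.0]
force: [0.1, 1.0, -0.0]
opening: 6.3
grip_force: 58.9
```

Call:
play_rows --turn '[[0,0,0],[0,0,0]]' --travel '[[0,0,0],[0,0,0]]' --gripper '[0,0]'

```text
t: 19.65
ee_pos: [568.1, 229.4, 89.7]
tool_rot: [-0.0, 0.071, 0.997, -0.0]
force: [-0.1, 0.4, -0.6]
opening: 6.1
grip_force: 58.9
```

```bash
python3 - <<'E'
from h import *
p=(C+33*V).round(1);go((*p,0,HP))
E
```

```text
t 19.65 pos [568.1 229.4  89.7] head 3.0 open 6.1 tilt [-0. -0. -1.] q [ 0.19  0.6   1.3  -0.    1.24 -1.24] F [-0.1  0.4 -0.6]
(np.float64(568.4), np.float64(230.7), 0, 3.001592653589793) turn -0.002 travel [-0.02  0.13  8.97]
```

Call:
play_rows --turn '[[0,0,0],[0,0,0],[0,0,0],[0,0,0],[0,0,0],[0,0,0],[0,0,0],[0,0,0],[0,0,0],[0,0,0],[0,0,0],[0,0,0]]' --travel '[[0,0.1,3],[0,0.1,6],[0,0.1,8],[0,0.1,8.8],[0,0.1,8.95],[0,0.1,8.95],[0,0.1,8.95],[0,0.1,8.95],[0,0.1,8.95],[0,0.1,7],[0,0.1,2],[0,0.1,-2]]' --gripper '[0,0,0,0,0,0,0.15,0.3,0.4,0.5,0.5,0.5]'

```text
t: 21.15
ee_pos: [568.2, 231.9, 111.5]
tool_rot: [0.0, 0.07, 0.998, 0.0]
force: [-0.5, -0.1, 0.8]
opening: 42.5
grip_force: 0.0
```

```bash
python3 - <<'E'
from h import *
h=1.444;p=np.array([607.3,-299.5])+38*np.array([np.cos(h),np.sin(h)]);print(p)
go((*p,70,h),(*p,-11,h))
E
```

```text
[ 612.10536002 -261.80505982]
t 21.15 pos [568.2 231.9 111.5] head 3.002 open 42.5 tilt [ 0.001  0.    -1.   ] q [ 0.19  0.58  1.27  0.    1.29 -1.24] F [-0.5 -0.1  0.8]
(np.float64(612.1053600162405), np.float64(-261.80505982078876), 70, 1.444) turn 1.558 travel [-11.22 -48.28   4.14]
(np.float64(612.1053600162405), np.float64(-261.80505982078876), -11, 1.444) turn 1.558 travel [-11.21 -48.28  12.24]
```

Call:
play_rows --turn '[[0,0,0.15],[0,0,0.3],[0,0,0.45],[0,0,0.6],[0,0,0.75],[0,0,0.9],[0,0,1.05],[0,0,1.2],[0,0,1.35],[0,0,1.5],[0,0,1.558],[0,0,1.558]]' --travel '[[-1,-4.5,0],[-2.2,-9.5,0],[-3.4,-14.5,0],[-4.5,-19.5,0],[-5.7,-24.5,0],[-6.8,-29.5,0],[-8,-34.5,0],[-9.2,-39.5,0.5],[-10.3,-44.5,1.5],[-11.1,-47.5,2.5],[-11.2,-48.3,3],[-11.2,-48.3,3]]' --gripper '[0.6,0.6,0.6,0.6,0.6,0.6,0.6,0.6,0.6,0.6,0.6,0.6]'

```text
t: 22.65
ee_pos: [611.4, -262.5, 79.1]
tool_rot: [-0.001, 0.751, 0.661, -0.0]
force: [0.7, 0.4, 1.6]
opening: 51.3
grip_force: 0.0
```

```bash
python3 - <<'E'
from h import *
h=1.444;p=np.array([607.3,-299.5])+38*np.array([np.cos(h),np.sin(h)])
go((*p,-11,h))
E
```

```text
t 22.65 pos [ 611.4 -262.5   79.1] head 1.443 open 51.3 tilt [-0.001  0.001 -1.   ] q [-0.58  0.7   1.14  0.    1.3  -0.46] F [0.7 0.4 1.6]
(np.float64(612.1053600162405), np.float64(-261.80505982078876), -11, 1.444) turn -0.001 travel [0.07 0.07 9.01]
```

Call:
play_rows --turn '[[0,0,0],[0,0,0],[0,0,0],[0,0,0],[0,0,0],[0,0,0],[0,0,0],[0,0,0],[0,0,0],[0,0,0]]' --travel '[[0,0,3],[0,0,6],[0,0,8.3],[0,0,9],[0,0,9],[0,0,9],[0,0,9],[0,0,9],[0,0,9],[0,0,9]]' --gripper '[0.6,0.6,0.6,0.6,0.6,0,0,0,0,0]'

```text
t: 23.9
ee_pos: [612.4, -262.3, -8.9]
tool_rot: [0.001, 0.75, 0.661, 0.0]
force: [0.3, 0.4, 6.6]
opening: 21.4
grip_force: 58.7
```

```bash
python3 - <<'E'
from h import *
p=(C-33*V-38*U).round(1);go((*p,105,HP),(*p,-0.5,HP))
E
```

```text
t 23.9 pos [ 612.4 -262.3   -8.9] head 1.444 open 21.4 tilt [ 0.002 -0.001 -1.   ] q [-0.58  0.79  1.22  0.    1.12 -0.46] F [0.3 0.4 6.6]
(np.float64(521.6), np.float64(170.6), 105, 3.001592653589793) turn -1.558 travel [ 41.79 -14.46 -11.46]
(np.float64(521.6), np.float64(170.6), -0.5, 3.001592653589793) turn -1.558 travel [ 41.8  -14.48  -0.91]
```

Call:
play_rows --turn '[[0,0,0],[0,0,-0.05],[0,0,-0.2],[0,0,-0.36],[0,0,-0.52],[0,0,-0.68],[0,0,-0.84],[0,0,-1.0],[0,0,-1.16],[0,0,-1.32],[0,0,-1.48],[0,0,-1.558]]' --travel '[[0,0,-3],[1.5,-0.5,-7],[5.5,-1.9,-10.5],[10,-3.5,-11.5],[14.5,-5,-11.5],[19,-6.6,-11.5],[23.5,-8.1,-11.5],[28,-9.7,-11.5],[32.5,-11.2,-11.5],[37,-12.8,-11.5],[40.5,-14,-11.5],[41.8,-14.5,-11.5]]' --gripper '[0,0,0,0,0,0,0,0,0,0,0,0]'

```text
t: 25.4
ee_pos: [520.0, 172.8, 104.9]
tool_rot: [-0.0, 0.067, 0.998, 0.0]
force: [0.5, -0.0, -0.3]
opening: 21.3
grip_force: 58.8
```

Call:
play_rows --turn '[[0,0,0],[0,0,0]]' --travel '[[0,0,0],[0,0,0]]' --gripper '[0,0]'

```text
t: 25.65
ee_pos: [521.0, 170.3, 104.8]
tool_rot: [0.0, 0.071, 0.997, -0.0]
force: [0.3, 0.0, -0.8]
opening: 21.6
grip_force: 58.8
```

```bash
python3 - <<'E'
from h import *
p=(C-33*V-38*U).round(1);go((*p,1,HP))
E
```

```text
t 25.65 pos [521.  170.3 104.8] head 3.0 open 21.6 tilt [ 0. -0. -1.] q [ 0.1   0.49  1.48 -0.    1.18 -1.33] F [ 0.3  0.  -0.8]
(np.float64(521.6), np.float64(170.6), 1, 3.001592653589793) turn -0.002 travel [-0.05  0.04 10.38]
```

Call:
play_rows --turn '[[0,0,0],[0,0,0],[0,0,0],[0,0,0],[0,0,0],[0,0,0],[0,0,0],[0,0,0],[0,0,0],[0,0,0],[0,0,0],[0,0,0]]' --travel '[[0,0,3],[0,0,6.5],[0,0,9],[0,0,10.2],[0,0,10.4],[0,0,10.4],[0,0,10.4],[0,0,10.4],[0,0,10.4],[0,0,8],[0,0,3],[0,0,0]]' --gripper '[0,0,0,0,0,0,0.3,0.45,0.55,0.6,0.6,0.6]'

```text
t: 27.15
ee_pos: [521.3, 171.0, 106.9]
tool_rot: [0.001, 0.07, 0.998, 0.0]
force: [0.2, -0.0, 0.4]
opening: 51.0
grip_force: 0.0
```

```bash
python3 - <<'E'
from h import *
h=-1.481+np.pi;p=np.array([388.4,-275.4])-38*np.array([np.cos(h),np.sin(h)]);print(p)
go((*p,80,h),(*p,-11,h))
E
```

```text
[ 391.80767654 -313.24689869]
t 27.15 pos [521.3 171.  106.9] head 3.002 open 51.0 tilt [ 0.002  0.    -1.   ] q [ 0.1   0.48  1.48  0.    1.18 -1.33] F [ 0.2 -0.   0.4]
(np.float64(391.8076765410978), np.float64(-313.24689869185124), 80, 1.660592653589793) turn 1.341 travel [  6.08 -49.76   2.65]
(np.float64(391.8076765410978), np.float64(-313.24689869185124), -11, 1.660592653589793) turn 1.341 travel [  6.1  -49.77  11.75]
```

Call:
play_rows --turn '[[0,0,0.13],[0,0,0.26],[0,0,0.39],[0,0,0.52],[0,0,0.65],[0,0,0.78],[0,0,0.91],[0,0,1.04],[0,0,1.17],[0,0,1.3],[0,0,1.341],[0,0,1.341]]' --travel '[[0.6,-4.5,0],[1.2,-9.5,0],[1.8,-14.5,0],[2.4,-19.5,0],[3,-24.5,0],[3.6,-29.5,0],[4.2,-34.5,0],[4.8,-39.5,0.5],[5.5,-44.5,1],[6,-48.5,2],[6.1,-49.7,2.5],[6.1,-49.7,2.5]]' --gripper '[0.6,0.6,0.6,0.6,0.6,0.6,0.6,0.6,0.6,0.6,0.6,0.6]'

```text
t: 28.65
ee_pos: [391.0, -312.4, 79.4]
tool_rot: [-0.001, 0.674, 0.738, 0.0]
force: [0.3, 0.2, -0.1]
opening: 51.5
grip_force: 0.0
```

```bash
python3 - <<'E'
from h import *
h=-1.481+np.pi;p=np.array([388.4,-275.4])-38*np.array([np.cos(h),np.sin(h)])
go((*p,-11,h))
E
```

```text
t 28.65 pos [ 391.  -312.4   79.4] head 1.661 open 51.5 tilt [-0.001  0.001 -1.   ] q [-0.91  0.45  1.64  0.    1.05 -1.  ] F [ 0.3  0.2 -0.1]
(np.float64(391.8076765410978), np.float64(-313.24689869185124), -11, 1.660592653589793) turn 0.001 travel [-0.1   0.08  9.04]
```

Call:
play_rows --turn '[[0,0,0],[0,0,0],[0,0,0],[0,0,0],[0,0,0],[0,0,0],[0,0,0],[0,0,0],[0,0,0],[0,0,0]]' --travel '[[0,0,3],[0,0,6],[0,0,8.3],[0,0,9],[0,0,9],[0,0,9],[0,0,9],[0,0,9],[0,0,9],[0,0,9]]' --gripper '[0.6,0.6,0.6,0.6,0.6,0,0,0,0,0]'

```text
t: 29.9
ee_pos: [391.6, -312.9, -9.2]
tool_rot: [0.001, 0.675, 0.738, -0.0]
force: [0.0, 1.3, 6.3]
opening: 19.8
grip_force: 58.4
```

```bash
python3 - <<'E'
from h import *
p=(C-99*V+38*U).round(1);go((*p,105,HP),(*p,-0.5,HP))
E
```

```text
t 29.9 pos [ 391.6 -312.9   -9.2] head 1.661 open 19.8 tilt [ 0.001 -0.001 -1.   ] q [-0.91  0.59  1.73  0.    0.82 -1.  ] F [0.  1.3 6.3]
(np.float64(587.6), np.float64(94.7), 105, 3.001592653589793) turn -1.341 travel [ 38.82  23.21 -11.44]
(np.float64(587.6), np.float64(94.7), -0.5, 3.001592653589793) turn -1.341 travel [38.83 23.19 -0.89]
```

Call:
play_rows --turn '[[0,0,0],[0,0,-0.05],[0,0,-0.15],[0,0,-0.29],[0,0,-0.43],[0,0,-0.57],[0,0,-0.71],[0,0,-0.85],[0,0,-0.99],[0,0,-1.13],[0,0,-1.27],[0,0,-1.341]]' --travel '[[0,0,-3],[1.5,0.9,-7],[5,3,-10.5],[9,5.4,-11.5],[13,7.8,-11.5],[17,10.2,-11.5],[21,12.6,-11.5],[25,15,-11.5],[29,17.3,-11.5],[33,19.7,-11.5],[37,22.1,-11.5],[38.8,23.2,-11.5]]' --gripper '[0,0,0,0,0,0,0,0,0,0,0,0]'

```text
t: 31.4
ee_pos: [587.7, 96.5, 104.8]
tool_rot: [0.0, 0.067, 0.998, 0.0]
force: [-0.5, -0.0, -1.2]
opening: 19.7
grip_force: 59.3
```

Call:
play_rows --turn '[[0,0,0],[0,0,0]]' --travel '[[0,0,0],[0,0,0]]' --gripper '[0,0]'

```text
t: 31.65
ee_pos: [586.9, 93.5, 104.7]
tool_rot: [-0.0, 0.071, 0.997, -0.0]
force: [1.0, -0.2, -1.0]
opening: 19.8
grip_force: 59.3
```

```bash
python3 - <<'E'
from h import *
p=(C-99*V+38*U).round(1);go((*p,1,HP))
E
```

```text
t 31.65 pos [586.9  93.5 104.7] head 3.0 open 19.8 tilt [-0.001 -0.    -1.   ] q [-0.04  0.56  1.34 -0.    1.24 -1.47] F [ 1.  -0.2 -1. ]
(np.float64(587.6), np.float64(94.7), 1, 3.001592653589793) turn -0.002 travel [-0.06  0.13 10.37]
```

Call:
play_rows --turn '[[0,0,0],[0,0,0],[0,0,0],[0,0,0],[0,0,0],[0,0,0],[0,0,0],[0,0,0],[0,0,0],[0,0,0],[0,0,0],[0,0,0]]' --travel '[[0,0.1,3],[0,0.1,6.5],[0,0.1,9],[0,0.1,10.2],[0,0.1,10.4],[0,0.1,10.4],[0,0.1,10.4],[0,0.1,10.4],[0,0.1,10.4],[0,0.1,8],[0,0.1,3],[0,0.1,-4]]' --gripper '[0,0,0,0,0,0,0.3,0.45,0.55,0.6,0.6,0.6]'

```text
t: 33.15
ee_pos: [586.9, 95.6, 138.0]
tool_rot: [-0.001, 0.07, 0.998, -0.0]
force: [0.9, -0.1, 0.2]
opening: 50.5
grip_force: 0.0
```

Call:
play_rows --turn '[[0,0,0],[0,0,0.1],[0,0,0.2],[0,0,0.3],[0,0,0.4],[0,0,0.5],[0,0,0.5],[0,0,0.5]]' --travel '[[0,-4,0],[0,-10,0],[0,-16,0],[0,-22,0],[0,-28,0],[0,-34,0],[0,-36,0],[0,-36,0]]' --gripper '[0.6,0.6,0.6,0.6,0.6,0.6,0.6,0.6]'

```text
t: 34.15
ee_pos: [537.1, -261.4, 137.0]
tool_rot: [-0.0, 0.315, 0.949, 0.0]
force: [-0.3, 1.3, -0.3]
opening: 51.5
grip_force: 0.0
```

```bash
python3 - <<'E'
from h import *
go()
f=ctrl.grab_frame("top");cv2.imwrite("pics/t5.png",cv2.resize(f["img"][145:275,110:320,::-1],None,fx=3.8,fy=3.8,interpolation=cv2.INTER_CUBIC))
E
```

```text
t 34.15 pos [ 537.1 -261.4  137. ] head 2.501 open 51.5 tilt [-0.  0. -1.] q [-0.65  0.53  1.29  0.    1.32 -1.58] F [-0.3  1.3 -0.3]
```

View pics/t5.png

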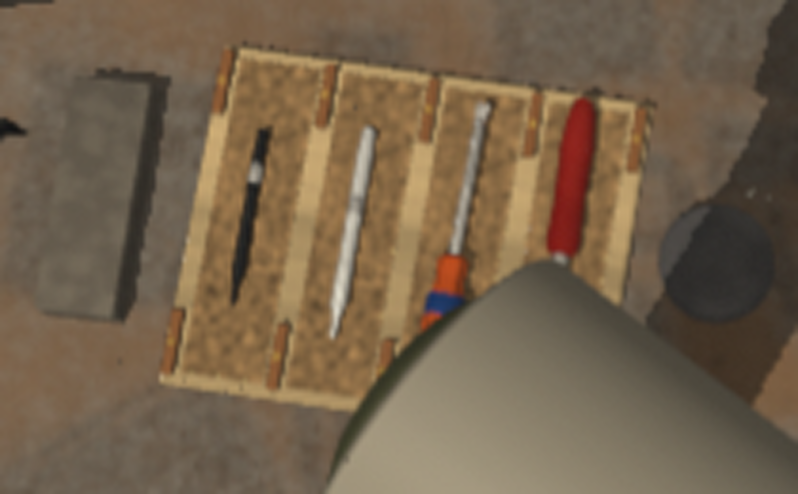

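All four tools lie in their bays in the right order. White runs from (371,128) to (333,335), the screwdriver tip is at (485,102), and the chisel handle end is at (583,99). I'll check positions in the rack frame.

```bash
python3 - <<'E'
from h import *
f=ctrl.grab_frame("top")
for n,p,z,L in(("black",[[265,128],[235,302]],14,57.5),("white",[[371,126],[333,337]],15,67.5),("screw",[[485,100],[450,285]],22,91.5),("chisel",[[584,97],[563,258]],21,102.5)):
    w=world(f,np.array(p)/3.8+[110,145]-.4,z)[:,:2]; d=w[1]-w[0]; d/=np.linalg.norm(d); m=w[0]+L*d-C
    print(n,"rack x,y",(m@U).round(1),(m@V).round(1),"angle",(np.arctan2(d@V,d@U)).round(3))
E
```

```text
black rack x,y 0.2 100.2 angle -3.127
white rack x,y 0.6 35.0 angle 3.141
screw rack x,y 1.5 -33.0 angle 3.124
chisel rack x,y 1.5 -98.7 angle -3.11
```

All are within tolerance and the gripper is clear, so I'm handing in.

```bash
python3 -c "
from plant import ctrl
print(ctrl.sign_off())"
```

```text
the job is handed in; nothing more can be done
None
```

The job is handed in: all four tools are on the rack in length order from the stone (black scriber, white scriber, screwdriver, chisel), each about 2 mm or less from its bay's middle by my camera check, though sign-off returned no verdict.

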